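Find the key that opens the medicine lock box

ROBOT

A 6-joint arm with a two-finger parallel gripper is mounted at the origin on a cart in front of the work surface, level with it; the furniture and walls round the work are solid. World frame = base frame: x ahead of the robot, y to its left, z up, the work surface at z = 0. Lengths are in m, angles in rad, forces in N, time in s.
With the tool pointing down it reaches from about 0.25 to 0.725 m from the base axis. Payload 4 kg.
Tool frame: the origin (TCP) lies midway between the tips of the shut fingers; the grasp point (between the pads) lies 19 mm behind it; z points along the fingers, y is the direction in which the jaws open and shut (so a half turn about z gives the same grasp; the last joint's range is limited). The gripper opens to 85 mm and grips with 20 to 120 N. Pads are 22 mm wide; open, the fingers measure 114 mm over their backs; the gripper's body (76 mm by 85 mm) begins 54 mm behind the grasp point. The pads swing forward as they close: fully open they stand 13 mm farther back than shut.
Start: joints at [-1.283, 0.241, 0.005, 1.335, 0, 1.571], TCP at [0.142, -0.479, 0.231] pointing down, gripper open.
Joint ranges: [-2.72, 2.72], [-1.05, 1.87], [-1.09, 1.28], [-1.99, 2.15], [-1.42, 1.44], [-3.14, 3.14]. Speed limits (rad/s): [2.79, 2.79, 3.14, 3.14, 3.14, 3.14].

INTERFACE

Orientations are given as a unit quaternion [x, y, z, w].
In Python, from cell import manip, kin, optics, workorder, outline_of, tip_of gives the robot as it stands. Calls block until the motion is done:
- manip.move_ptp(position, orientation): joint-space move of the TCP to a pose.
- manip.line_to(position, feed=0.15, attitude=None): straight line of the TCP; attitude=None keeps the orientation; feed is the mean speed in m/s.
- manip.move_j(angles): joint-space move.
- manip.gripper_open() and manip.grasp(grasp_force=None): open the fingers fully, or close them until they stop; grasp_force is the grip in N (None keeps the last).
- manip.pause(seconds).
- kin.ik(position, orientation): joint angles nearest the present ones, or None.
- manip.get_obs(): the state.
- optics.capture(name): name is "side" or "top"; returns (picture, depth): 400x640x3 uint8, red, green, blue; 400x640 float32, m along the optical axis (not along the pixel's ray), 0 where there is no reading.
- optics.calibration(name): a dict with "K" (3x3 intrinsics, pixels), "k1" (the pictures are not rectified: a ray, as slopes to the right and down, at radius r is drawn at 1 + k1 r^2 times it, then the intrinsics apply), "T" (4x4, takes a point from camera to world coordinates). Camera axes: x right, y up, looking along -z (the intrinsics and any distortion apply to the point x, -y, -z); pixel columns grow to the right and rows downward; lengths in m; the calibration is good to about 2 mm. A picture is of the moment at which its call begins. calibration takes no time and is no camera call.
A pose or a line that the arm cannot do raises manip.Unreachable and nothing moves.
- workorder.hand_in(): hands the job in, once; it reports no verdict.
Trained networks look in the newest picture that a camera, given by its name, has taken for a name from the list of things; names that differ only in an ending like _2 or _b are one class to them, and where a whole thing is asked for, a point or a joint stands for the part that bears it (a point fixed in the world has none). Each returns a list of dicts, best first, with "p" (0 to 1); they miss things now and then, are a little off and sometimes report something else, mostly with a low value. They report only what shows in the picture. A call takes as long as a camera call. They do not tell look-alikes from the thing itself.
- outline_of(camera, name): "region" (400x640 bool, what is visible of it).
- tip_of(camera, name): "centre" ([x, y, z] in m, in the coordinates of the camera as it stood for that picture, good to about 4 mm: a listed point, or the origin of a listed thing).
The state is a dict: "time_s": time; "joints": joint angles; "dq": joint speeds; "joint_torque": joint torques, N m; "tool_pos": TCP position; "tool_rot": TCP orientation; "contact_force": force on the tool from outside, world axes, zero at the start; "ft_torque": the same for the moment, N m; "finger_gap": opening from 0.0 (shut) to 1.0 (fully open).
Only numpy, scipy, OpenCV 4.12 (cv2) and the standard library are available. Lean on these libraries where they do the work, as an engineer would, in place of code of your own. Each camera call takes 0.05 s, during which the arm holds its last target.

TASK

One of the two keys in the wooden stand opens the grey-blue medicine lock box. Try them in the lock on its lid until one turns it clockwise by a full quarter turn, draw that key out again and put it in the white bowl, where a key that did not fit belongs too (an untried one stays in the stand). Then swing the lid up by its black handle to 60 degrees or so and leave it standing open, without knocking over or shifting the bowl, cup, mug or glass.

Things in the scene. Friction and masses are not known exactly. Their poses are not given: they have to be found in the camera images.
- lockbox: grey-blue steel medicine box with a white cross on its front, fixed to the worktop: 160 mm (x) by 190 mm (y), lid top 84 mm up. Origin: centre of its underside; x points from its front to the back, where the lid is hinged; z up. The lock is in the lid, on the centre line, 50 mm in front of the origin
- keyway (a point): centre of the upright slot (21 x 4.6 mm, along this point's y; z up, out of the lock) in the face of the round brass lock plug, 28 mm across, 85 mm above the worktop; turns with the plug. A key goes straight down, either way round, 40 mm deep, until its shoulder sits on the plug face: only a key fully home can turn it. The dark ring round the plug, 37 mm across, stands 0.6 mm proud
- lock (a joint): turn of the plug, rad: 0 locked (red dot to the front, slot along the box's y), grows clockwise from above to a stop at 1.57 (unlocked). Play of the key 0.1 rad; friction 0.06 N m keeps it where it is left. A wrong key also goes in fully but stops hard at 0.1 to 0.3 rad; if forced, its head slips in the fingers. Keys go in and out only near 0 and 1.57. Which key fits varies and cannot be seen
- lid (a joint): opening of the lid, rad: 0 shut, 1.75 the stop. A stiff hinge (up to 13 N at the handle) holds it at any angle. Locked, it cannot be lifted; a cam under it lets go once the plug has passed 1.1 rad
- lid_handle (a point): middle of the black handle bar on the lid, on its axis: round, 10 mm diameter, straight for 68 mm along the box's y, axis 38 mm above the lid, 70 mm behind the lock. It moves with the lid
- lid_hinge (a point): fixed point on the lid's hinge axis, in the middle of the box's back edge, 81 mm above the worktop; the axis runs along the box's y. With the lid shut the handle bar lies 62 mm in front of it and 41 mm higher
- key_stand: wooden block, 40 mm (x) by 88 mm (y), 46 mm high, fixed; origin: centre of its underside. Two slots 44 mm apart along its y hold the keys upright, in any order, blades down, blade faces towards the stand's x
- bowl: white bowl with blue line, loose, 140 mm across, 66 mm high, mouth 125 mm, flat inner floor 9 mm up and about 55 mm across; origin: centre of its underside. A key let go upright just above its floor tips over against the wall
- red_key: key with red plastic head, loose, 75 mm long, 60 g. Origin: on the shoulder under the collar; z along the key to the head's end, x across the blade's width, y its thickness. Blade below: 18 x 3.2 mm, 40 mm long, rounded nose, cut differently on each key. Above: collar 22 x 8 mm, up to 5 mm, then a round head of 12 mm diameter up to 35 mm. Origin level with the stand's top in the stand, with the plug face in the lock
- yellow_key: key with yellow plastic head, loose, 75 mm long, 60 g. Origin: on the shoulder under the collar; z along the key to the head's end, x across the blade's width, y its thickness. Blade below: 18 x 3.2 mm, 40 mm long, rounded nose, cut differently on each key. Above: collar 22 x 8 mm, up to 5 mm, then a round head of 12 mm diameter up to 35 mm. Origin level with the stand's top in the stand, with the plug face in the lock
- cup: small blue plastic cup, 64 mm across and 62 mm high, loose, a bystander behind the box on the left; origin: centre of its underside
- mug: white mug with a leaf pattern, 88 x 116 mm, 96 mm high, loose, a bystander behind the box; origin: centre of its underside
- small_glass: small upside-down glass, 47 mm across, 66 mm high, loose, a bystander behind the box on the right; origin: centre of its underside
Not all that is in view belongs to the job. Leave any orange look-alike of the bowl alone.

How it is judged:
On the way, in this order (a step that is already met when the one before it is completed fails the run):
1. a key has turned the lock a quarter turn (value of joint lock above 1.35 rad and value of joint lid below 0.05 rad), for 0.1 s.
2. the key is out of the lock and in the bowl with any other that was tried, before the lid is swung up (value of joint lock above 1 rad and value of joint lid below 0.2 rad and ((horizontal distance between red_key and bowl below 0.068 m and z of red_key in the frame of bowl between 0.005 and 0.085 m) or (distance of red_key from where it was at the start of the episode below 0.01 m and angle between red_key's own z axis and vertical below 0.2 rad)) and ((horizontal distance between yellow_key and bowl below 0.068 m and z of yellow_key in the frame of bowl between 0.005 and 0.085 m) or (distance of yellow_key from where it was at the start of the episode below 0.01 m and angle between yellow_key's own z axis and vertical below 0.2 rad)) and ((horizontal distance between red_key and bowl below 0.068 m and z of red_key in the frame of bowl between 0.005 and 0.085 m) or (horizontal distance between yellow_key and bowl below 0.068 m and z of yellow_key in the frame of bowl between 0.005 and 0.085 m))), for 0.2 s.
At the end, for the whole second after the job is handed in: Lid open by at least 0.8 rad and still, lock still unlocked (over 1.0 rad); at least one key in the bowl (origin within 68 mm of its axis and under 85 mm up), the other there too or upright in its slot within 10 mm of its start; both keys at rest, bowl upright within 0.1 rad (value of joint lid above 0.8 rad and value of joint lock above 1 rad and angle between bowl's own z axis and vertical below 0.1 rad and ((horizontal distance between red_key and bowl below 0.068 m and z of red_key in the frame of bowl between 0.005 and 0.085 m) or (distance of red_key from where it was at the start of the episode below 0.01 m and angle between red_key's own z axis and vertical below 0.2 rad)) and ((horizontal distance between yellow_key and bowl below 0.068 m and z of yellow_key in the frame of bowl between 0.005 and 0.085 m) or (distance of yellow_key from where it was at the start of the episode below 0.01 m and angle between yellow_key's own z axis and vertical below 0.2 rad)) and ((horizontal distance between red_key and bowl below 0.068 m and z of red_key in the frame of bowl between 0.005 and 0.085 m) or (horizontal distance between yellow_key and bowl below 0.068 m and z of yellow_key in the frame of bowl between 0.005 and 0.085 m)) and linear speed of each of red_key, yellow_key below 0.03 m/s); the robot touches nothing.
It fails at once if the bowl is shifted by more than 4 cm or tipped (distance of bowl from where it was at the start of the episode above 0.04 m or angle between bowl's own z axis and vertical above 0.5 rad).
It fails at once if the blue cup is shifted by more than 4 cm or tipped (distance of cup from where it was at the start of the episode above 0.04 m or angle between cup's own z axis and vertical above 0.5 rad).
It fails at once if the mug is shifted by more than 4 cm or tipped (distance of mug from where it was at the start of the episode above 0.04 m or angle between mug's own z axis and vertical above 0.5 rad).
It fails at once if the small glass is shifted by more than 4 cm or tipped (distance of small_glass from where it was at the start of the episode above 0.04 m or angle between small_glass's own z axis and vertical above 0.5 rad).
It also fails if it takes over 72 s, if anything falls off the work surface, if the arm or the gripper's body presses on something with over 40 N, if the wrist force passes 120 N, or if a joint passes its speed limit or range.

## Working session

There is one attempt and no reset: what is moved stays moved. The work goes in short steps, each a Python script; the robot and the scene stay as the last script left them, time stands still between calls to the robot, and variables do not carry over. Pictures are saved under pics/ and viewed, and the job is handed in when it is done.

```bash
ls; mkdir -p pics
python3 - <<'E'
from cell import manip,kin,optics,workorder,outline_of,tip_of
import cv2,numpy as np
o=manip.get_obs();print({k:np.round(v,3) for k,v in o.items()})
for c in("side","top"):
    im,d=optics.capture(c);cv2.imwrite(f"pics/{c}0.png",im[:,:,::-1]);np.save(f"pics/{c}0d.npy",d)
    C=optics.calibration(c);print(c,C)
    T=np.array(C["T"])
    for n in["keyway","lid_handle","lockbox","key_stand","bowl","red_key","yellow_key","cup","mug","small_glass"]:
        r=tip_of(c,n)
        print(n,[(round(x["p"],2),np.round((T@np.r_[x["centre"],1])[:3],4).tolist()) for x in r])
E
```

```text
pics
{'time_s': np.float64(0.0), 'joints': array([-1.283,  0.241,  0.004,  1.335, -0.   ,  1.571]), 'dq': array([ 0.001,  0.001, -0.001,  0.001, -0.   , -0.001]), 'joint_torque': array([ 0.0000e+00, -3.7232e+01,  2.5241e+01,  1.7000e-02,  0.0000e+00,
        0.0000e+00]), 'tool_pos': array([ 0.142, -0.479,  0.23 ]), 'tool_rot': array([ 0.99 ,  0.143, -0.   , -0.001]), 'contact_force': array([ 1.39 ,  1.201, -0.228]), 'ft_torque': array([ 0.059,  0.037, -0.039]), 'finger_gap': np.float64(0.998)}
side {'K': array([[474.69366061,   0.        , 324.09825182],
       [  0.        , 474.69366061, 199.85779223],
       [  0.        ,   0.        ,   1.        ]]), 'k1': -0.0397863571487959, 'T': array([[-0.88875188,  0.21810794, -0.40317369,  0.13341069],
       [-0.4583083 , -0.43926887,  0.7726554 ,  0.85609259],
       [-0.00857937,  0.87147679,  0.49036171,  0.65231334],
       [ 0.        ,  0.        ,  0.        ,  1.        ]])}
keyway [(0.52, [0.5264, -0.0012, 0.085])]
lid_handle [(0.91, [0.5993, 0.0036, 0.1164]), (0.47, [0.6918, 0.216, -0.0016])]
lockbox [(0.73, [0.5787, 0.0004, 0
[... 725 characters left out ...]
5 ],
       [ 0.        ,  0.        ,  0.        ,  1.        ]])}
keyway [(0.58, [0.5308, -0.0005, 0.0808])]
lid_handle [(0.94, [0.5944, 0.0004, 0.1193])]
lockbox [(0.82, [0.572, 0.0023, -0.0005]), (0.37, [0.5512, 0.233, 0.0452])]
key_stand [(0.62, [0.5529, 0.2074, -0.0])]
bowl [(0.97, [0.5726, -0.2293, -0.0014]), (0.7, [0.3574, 0.0581, -0.0023])]
red_key [(0.36, [0.556, 0.1856, 0.0474])]
yellow_key [(0.73, [0.5555, 0.1884, 0.0452]), (0.54, [0.5494, 0.2333, 0.0453])]
cup [(0.98, [0.6941, 0.216, -0.0025]), (0.66, [0.7851, 0.0477, -0.003])]
mug [(0.57, [0.7847, 0.0529, -0.0029]), (0.35, [0.5715, 0.0031, 0.001])]
small_glass [(0.63, [0.7751, -0.1618, 0.0019]), (0.61, [0.552, 0.2077, 0.0012])]
```

View pics/side0.png

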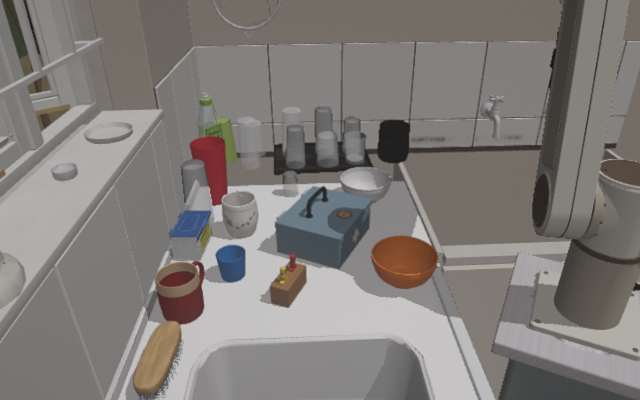

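View pics/top0.png

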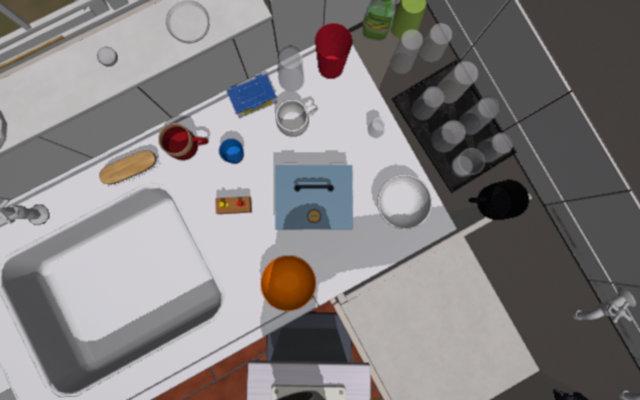

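The side view shows the lock plug at about (344,214), handle (317,200), keys (292,262)/(283,273), the white bowl (365,185) and the orange decoy (404,262). Top view: plug (314,215), stand (234,205) with yellow on the left and red on the right, white bowl (404,201). Next I'll refine the poses from depth.

```bash
cat > h.py <<'E'
from cell import manip,kin,optics,workorder,outline_of,tip_of
import cv2,numpy as np
from scipy.spatial.transform import Rotation as R
def rays(C,uv):
    # undistort: p_d = p(1+k1 r^2) -> cv2 model k1
    uv=np.asarray(uv,float).reshape(-1,1,2)
    return cv2.undistortPoints(uv,C["K"],np.array([C["k1"],0,0,0,0.]))[:,0]
def deproj(C,uv,d):
    p=rays(C,uv);d=np.asarray(d).reshape(-1,1)
    c=np.hstack([p[:,:1]*d,-p[:,1:]*d,-d]);T=np.array(C["T"])
    return c@T[:3,:3].T+T[:3,3]
def atz(C,uv,z):
    p=rays(C,uv);T=np.array(C["T"])
    v=np.c_[p[:,0],-p[:,1],-np.ones(len(p))]@T[:3,:3].T
    s=(z-T[2,3])/v[:,2]
    return T[:3,3]+v*s[:,None]
def cloud(cam,d):
    C=optics.calibration(cam)
    v,u=np.mgrid[0:400,0:640]
    return deproj(C,np.c_[u.ravel(),v.ravel()],d.ravel()).reshape(400,640,3)
def proj(C,P):
    T=np.linalg.inv(np.array(C["T"]));P=np.atleast_2d(P)@T[:3,:3].T+T[:3,3]
    x=P[:,0]/-P[:,2];y=-P[:,1]/-P[:,2];k=1+C["k1"]*(x*x+y*y)
    K=C["K"];return np.c_[K[0,0]*x*k+K[0,2],K[1,1]*y*k+K[1,2]]
E
python3 - <<'E'
from h import *
for cam in("top","side"):
    d=np.load(f"pics/{cam}0d.npy");P=cloud(cam,d)
    for n,lo,hi,c,r in(("box",.078,.09,(.575,0),.13),("stand",.04,.052,(.553,.21),.06),("bowlrim",.058,.075,(.573,-.23),.09)):
        m=(d>0)&(P[...,2]>lo)&(P[...,2]<hi)&(np.hypot(P[...,0]-c[0],P[...,1]-c[1])<r)
        q=P[m];
        rc=cv2.minAreaRect((q[:,:2]*1000).astype(np.float32))
        print(cam,n,m.sum(),np.round(rc[0],1),np.round(rc[1],1),round(rc[2],2),"medz",np.median(q[:,2]).round(4))
    im=cv2.imread(f"pics/{cam}0.png")
    for n,(u,v,w,h) in({"top":{"lock":(270,160,88,75),"st":(205,185,56,36)},"side":{"lock":(270,180,110,80),"st":(262,245,52,62)}}[cam]).items():
        cv2.imwrite(f"pics/{cam}_{n}.png",cv2.resize(im[v:v+h,u:u+w],None,fx=7,fy=7,interpolation=cv2.INTER_CUBIC))
E
```

```text
top box 4737 [580.2   1.6] [168.2 194.8] 1.73 medz 0.0837
top stand 478 [553.9 211.2] [40.  89.1] 4.9 medz 0.0459
top bowlrim 236 [ 571.5 -231.2] [137.2 139.7] 0.45 medz 0.0639
side box 3010 [580.   0.] [171.  201.9] 1.84 medz 0.084
side stand 503 [554.5 210.1] [41.5 91.9] 4.94 medz 0.0457
side bowlrim 292 [ 571.8 -232.2] [139.8 142.4] 3.1 medz 0.0623
```

```bash
cd pics; python3 -c "
import cv2,numpy as np
a=[cv2.imread(f+'.png') for f in('top_lock','side_lock','top_st','side_st')]
W=800;c=np.zeros((600,800,3),np.uint8)
for i,x in enumerate(a):
    s=min(400/x.shape[1],300/x.shape[0]);y=cv2.resize(x,None,fx=s,fy=s);r,q=divmod(i,2);c[r*300:r*300+y.shape[0],q*400:q*400+y.shape[1]]=y
cv2.imwrite('crops.png',c)"
```

```text
(no output)
```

View pics/crops.png

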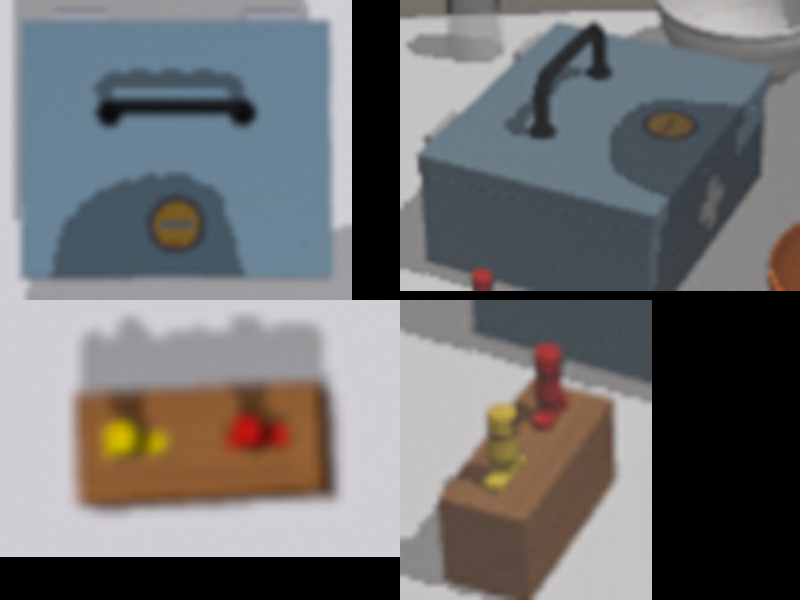

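Run:
```python
from h import *
from scipy.optimize import minimize,least_squares
def soft_centroid(w,u0,v0):
    vv,uu=np.mgrid[0:w.shape[0],0:w.shape[1]];return np.array([(w*uu).sum()/w.sum()+u0,(w*vv).sum()/w.sum()+v0])
# key model: fill polygons at 16x
t=np.linspace(0,2*np.pi,40)
cyl=np.vstack([np.c_[6*np.cos(t),6*np.sin(t),0*t+5],np.c_[6*np.cos(t),6*np.sin(t),0*t+35]])/1000
col=np.array([[a,b,c] for a in(-11,11) for b in(-4,4) for c in(0,5)])/1000
def model(C,x,y,yaw,u0,v0,w,h):
    s=16;m=np.zeros((h*s,w*s),np.uint8)
    c,sn=np.cos(yaw+np.pi/2),np.sin(yaw+np.pi/2)
    for M in(cyl,col):
        Q=np.c_[M[:,0]*c-M[:,1]*sn+x,M[:,0]*sn+M[:,1]*c+y,M[:,2]+.046]
        p=(proj(C,Q)-[u0-.5,v0-.5])*s
        cv2.fillConvexPoly(m,cv2.convexHull(p.astype(np.float32)).astype(np.int32)[:,0],1)
    return soft_centroid(cv2.resize(m.astype(np.float32),(w,h),interpolation=cv2.INTER_AREA),u0,v0)
for cam in("top","side"):
    C=optics.calibration(cam);im=cv2.imread(f"pics/{cam}0.png").astype(float);b,g,r=im[...,0],im[...,1],im[...,2]
    # plug
    u,v=proj(C,[.5265,-.001,.085])[0].astype(int)
    w=np.clip(np.clip((r-b),0,60)/60,0,1)[v-9:v+10,u-12:u+13]
    cpl=soft_centroid((w>.4)*1.,u-12,v-9);print(cam,"plug",cpl,"n",(w>.4).sum(),atz(C,cpl,.085).round(4))
    ring=im.max(2)[v-9:v+10,u-12:u+13]
    if cam=="top": bx=(225,190,38,28)
    else: bx=(268,248,40,45)
    u0,v0,w_,h_=bx;sub=im[v0:v0+h_,u0:u0+w_];B,G,Rr=sub[...,0],sub[...,1],sub[...,2]
    sub=sub.astype(np.uint8);hsv=cv2.cvtColor(sub,cv2.COLOR_BGR2HSV).astype(int);H,S,V=hsv[...,0],hsv[...,1],hsv[...,2]
    for nm,mk,xy in(("red",((H<5)|(H>172))&(S>150)&(V>60),(.556,.188)),("yellow",(H>22)&(H<35)&(S>120)&(V>70),(.55,.232))):
        mk=mk.astype(np.uint8);ob=soft_centroid(mk*1.,u0,v0)
        f=lambda p:model(C,p[0],p[1],np.radians(4.9),*bx)-ob
        s=least_squares(f,xy,diff_step=1e-3,x_scale=.01);print(cam,nm,mk.sum(),ob.round(2),s.x.round(4),s.fun.round(3))
```

```text
top plug [313.68041237 215.71134021] n 97 [[ 0.5274 -0.      0.085 ]]
top red 22 [240.23 203.  ] [0.5562 0.1887] [-0.003  0.007]
top yellow 8 [226.12 204.88] [0.5507 0.2329] [-0.004  0.009]
side plug [343.66666667 213.65      ] n 60 [[ 5.294e-01 -1.000e-04  8.500e-02]]
side red 20 [291.9 262. ] [0.5584 0.1872] [-0.005 -0.011]
side yellow 51 [282.8  274.67] [0.5534 0.2312] [ 0.    -0.001]
```

Run:
```python
from h import *
d0=lambda yaw,til=0:(R.from_euler('z',yaw)*R.from_euler('y',til)*R.from_quat([1,0,0,0])).as_quat()
# tool down: quat[1,0,0,0]: tool x=+x, y=-y. 
for nm,p,yaw,til in[("stand",(.556,.19,.056),np.pi/2+.085,0),("stand-",(.556,.19,.056),-np.pi/2+.085,0),("lock",(.5265,0,.1),np.pi/2+.03,0),("lock-",(.5265,0,.1),-np.pi/2+.03,0),("lockturn",(.5265,0,.1),.03,0),("lockover",(.5265,0,.1),-.07,0),("lockturn-",(.5265,0,.1),-np.pi+.03,0),("bowl",(.573,-.23,.1),0,0),("h",(.597,0,.105),np.pi/2,0),("h-",(.597,0,.105),-np.pi/2,0),
 ]+[("open%d"%t,(.665-.019*np.sin(np.radians(t)),0,.155-.019*np.cos(np.radians(t))),s*np.pi/2+.03,np.radians(-t)) for t in(0,20,30,-20) for s in(1,-1)]:
    q=kin.ik(p,(R.from_euler('y',til)*R.from_euler('z',yaw)*R.from_quat([1,0,0,0])).as_quat());print(nm,None if q is None else np.round(q,2))
```

```text
stand [ 0.33  0.54 -0.03  1.    0.    1.82]
stand- [ 0.33  0.54 -0.03  1.    0.   -1.33]
lock [ 0.    0.39 -0.15  1.04  0.    1.54]
lock- [ 0.    0.39 -0.15  1.04  0.   -1.6 ]
lockturn [ 0.    0.39 -0.15  1.04  0.    3.11]
lockover [ 0.    0.39 -0.15  1.04  0.   -3.07]
lockturn- [ 0.    0.39 -0.15  1.04  0.   -0.03]
bowl [-0.38  0.55  0.12  1.14  0.    2.76]
h [0.   0.51 0.06 1.12 0.   1.57]
h- [ 0.    0.51  0.06  1.12  0.   -1.57]
open0 [0.   0.62 0.34 1.29 0.   1.54]
open0 [ 0.    0.62  0.34  1.29  0.   -1.6 ]
open20 [ 0.    0.36 -0.15  0.71  0.    1.54]
open20 [ 0.    0.36 -0.15  0.71  0.   -1.6 ]
open30 [ 0.    0.27 -0.36  0.41  0.    1.54]
open30 [ 0.    0.27 -0.36  0.41  0.   -1.6 ]
open-20 [0.   1.01 1.04 1.94 0.   1.54]
open-20 [ 0.    1.01  1.04  1.94  0.   -1.6 ]
```

```bash
cat >> h.py <<'E'
def Q(yaw,til=0):return (R.from_euler('y',til)*R.from_euler('z',yaw)*R.from_quat([1,0,0,0])).as_quat()
def st(s=""):
    o=manip.get_obs();print(s,"t%.2f"%o["time_s"],"p",np.round(o["tool_pos"]*1e3,2),"F",np.round(o["contact_force"],1),"M",np.round(o["ft_torque"],2),"g%.3f"%o["finger_gap"],"q6 %.3f"%o["joints"][5]);return o
E
python3 - <<'E'
from h import *
y=-np.pi/2+np.radians(4.9)
q=np.array(kin.ik((.557,.188,.15),Q(y)));q6=q[5]
if q6>0:q[5]-=np.pi
print(q.round(3));manip.move_j(q);st()
manip.line_to((.557,.188,.053),feed=.12);st()
manip.grasp(60);st("grasp")
im,d=optics.capture("side");cv2.imwrite("pics/s1.png",im[150:350,180:440,::-1].repeat(3,0).repeat(3,1))
E
```

```text
[ 0.326  0.458  0.103  1.216  0.    -1.331]
 t3.88 p [557.25 187.29 150.1 ] F [-0.7 -0.3  0.3] M [ 0.05 -0.04  0.01] g0.998 q6 -1.331
 t4.84 p [557.72 188.16  53.78] F [-1.3  0.8  0.9] M [-0.04 -0.05  0.01] g1.002 q6 -1.331
grasp t5.52 p [557.19 188.09  53.33] F [-0.9 -0.5  1.8] M [0.02 0.09 0.03] g0.117 q6 -1.331
```

View pics/s1.png

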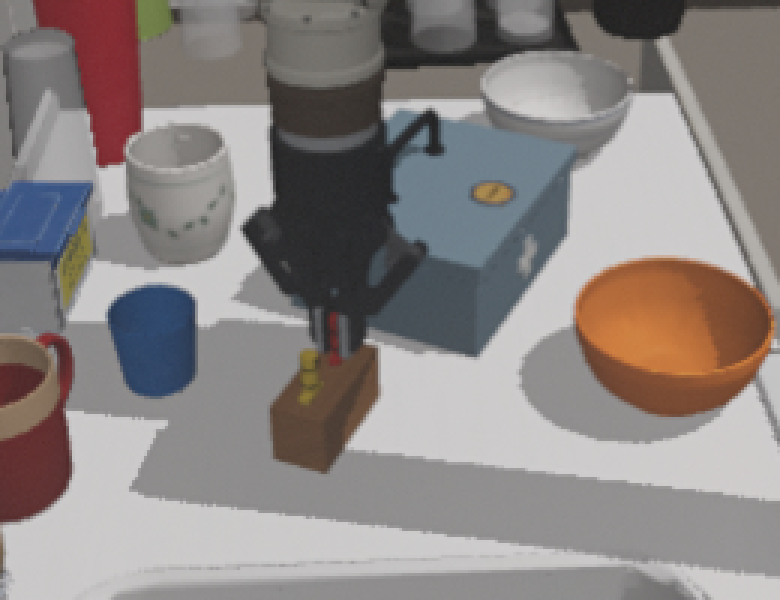

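The red key is between the pads at (333,335) in the crop, and the now unshaded plug shows at (493,194). Next I lift it and hover over the lock.

Run:
```python
from h import *
C=optics.calibration("side")
manip.line_to((.557,.188,.15),feed=.12);st("lift")
y=-np.pi/2+np.radians(1.75)
manip.move_ptp((.5284,0,.15),Q(y))
im,d=optics.capture("side");im=im[:,:,::-1];cv2.imwrite("pics/s2.png",im[150:250,270:400].repeat(6,0).repeat(6,1))
manip.line_to((.5284,0,.139),feed=.08);o=st("hover")
im,d=optics.capture("side");im=im[:,:,::-1];cv2.imwrite("pics/s3.png",im[150:250,270:400].repeat(6,0).repeat(6,1))
im,d=optics.capture("top");cv2.imwrite("pics/t3.png",im[150:250,250:380,::-1].repeat(6,0).repeat(6,1))
```

```text
lift t6.53 p [556.29 187.79 149.02] F [ 0.2 -0.7 -1.3] M [-0.03 -0.01 -0.01] g0.120 q6 -1.331
hover t7.65 p [528.01   1.29 138.19] F [ 0.6  0.3 -0.2] M [-0.02  0.04  0.01] g0.118 q6 -1.601
```

View pics/s3.png

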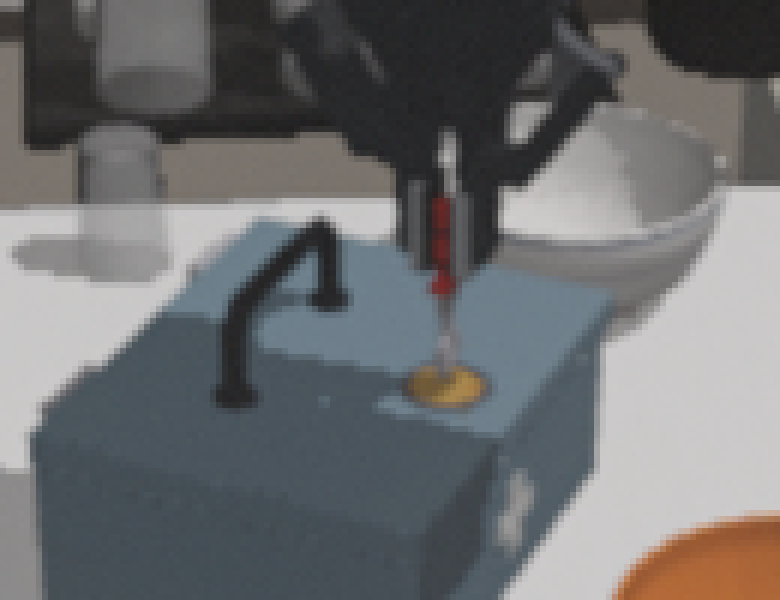

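The key tip is at about (447,378), over the plug centre (447,387), in line laterally. I'll probe down with force checks.

```bash
cat >> h.py <<'E'
def fz(n=1):return np.mean([manip.get_obs()["contact_force"] for _ in range(n)],0)
E
python3 - <<'E'
from h import *
for z in(.134,.132,.131,.130,.129,.128):
    manip.line_to((.5284,0,z),feed=.04);o=st()
    if o["contact_force"][2]>4:break
E
```

```text
t8.03 p [5.2816e+02 5.0000e-02 1.3373e+02] F [-0.2 -0.4 -0.9] M [ 0.    0.01 -0.03] g0.118 q6 -1.601
 t8.28 p [ 5.2831e+02 -1.2000e-01  1.3192e+02] F [-1.2 -0.4 -1.1] M [-0.01 -0.01 -0.03] g0.117 q6 -1.601
 t8.53 p [ 5.2841e+02 -5.0000e-02  1.3099e+02] F [ 0.1  0.3 -0.7] M [ 0.   -0.06  0.  ] g0.114 q6 -1.601
 t8.78 p [528.52   0.   130.  ] F [-0.   0.2 -0.5] M [ 0.02 -0.06  0.  ] g0.117 q6 -1.601
 t9.03 p [5.2854e+02 1.0000e-02 1.2900e+02] F [ 1.   0.7 -1.7] M [ 0.03 -0.27 -0.01] g0.117 q6 -1.601
 t9.28 p [528.53  -0.   127.98] F [ 0.9  0.4 -1.5] M [ 0.01 -0.23 -0.08] g0.117 q6 -1.601
```

Run:
```python
from h import *
for z in(.126,.124,.121,.117,.112,.107,.102,.098):
    manip.line_to((.5284,0,z),feed=.04);o=st()
    if o["contact_force"][2]>6 or np.linalg.norm(o["contact_force"][:2])>12:break
im,d=optics.capture("side");cv2.imwrite("pics/s4.png",im[150:250,270:400,::-1].repeat(6,0).repeat(6,1))
```

```text
t9.53 p [528.53  -0.   125.89] F [ 1.4 -0.3 -0.9] M [-0.05 -0.38 -0.06] g0.118 q6 -1.601
 t9.78 p [528.5    0.   123.91] F [ 1.2 -0.3 -0.4] M [-0.03 -0.42  0.04] g0.119 q6 -1.601
 t10.03 p [528.46  -0.   120.79] F [ 1.  -0.5 -1.3] M [-0.02 -0.43 -0.02] g0.116 q6 -1.601
 t10.28 p [5.2845e+02 2.0000e-02 1.1673e+02] F [ 1.4  0.4 -1.2] M [ 0.02 -0.49  0.04] g0.113 q6 -1.601
 t10.55 p [5.2846e+02 1.0000e-02 1.1170e+02] F [ 1.8  0.3 -1.4] M [ 0.05 -0.52 -0.06] g0.114 q6 -1.601
 t10.82 p [528.51   0.   106.75] F [ 2.6 -0.3 -1.6] M [ 0.14 -0.57  0.  ] g0.115 q6 -1.601
 t11.10 p [ 5.2852e+02 -1.0000e-02  1.0176e+02] F [ 3.  -0.1 -1.5] M [ 0.04 -0.58  0.01] g0.115 q6 -1.601
 t11.35 p [ 5.2853e+02 -1.0000e-02  9.7780e+01] F [ 2.6 -0.9 -1.7] M [-0.01 -0.68  0.05] g0.117 q6 -1.601
```

View pics/s4.png

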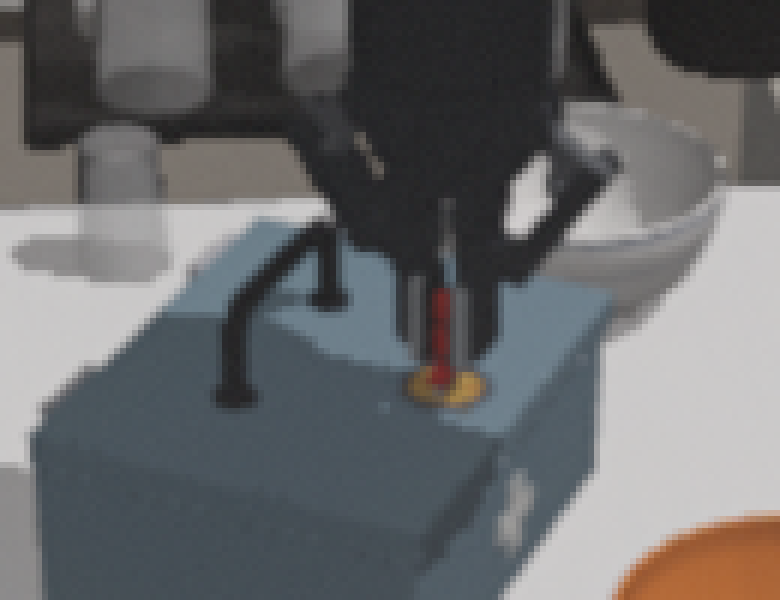

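The blade has entered the slot. I'll seat it fully, then turn in small steps while watching torque.

Run:
```python
from h import *
x=.5288
for z in(.094,.0925,.0915,.0905,.0895):
    manip.line_to((x,0,z),feed=.04);o=st()
    if o["contact_force"][2]>6:break
y0=-np.pi/2+np.radians(1.75)
for a in(.12,.24,.36,.48):
    manip.line_to((x,0,z),attitude=Q(y0-a));o=st(a)
    if abs(o["ft_torque"][2])>.25:break
im,d=optics.capture("side");cv2.imwrite("pics/s5.png",im[150:250,270:400,::-1].repeat(6,0).repeat(6,1))
```

```text
t11.65 p [ 5.2862e+02 -1.0000e-02  9.3660e+01] F [ 2.5  0.5 -1.1] M [ 0.06 -0.53 -0.04] g0.117 q6 -1.601
 t11.90 p [5.2861e+02 1.0000e-02 9.2370e+01] F [ 2.3  0.3 -0.6] M [ 0.04 -0.44  0.01] g0.119 q6 -1.601
 t12.15 p [5.2869e+02 1.0000e-02 9.2180e+01] F [ 0.2 -1.3  4.7] M [ 0.01  0.08 -0.01] g0.115 q6 -1.601
 t12.40 p [ 5.288e+02 -1.000e-02  9.206e+01] F [-2.6  0.4 10.7] M [-0.03  0.57  0.02] g0.117 q6 -1.601
0.12 t12.67 p [ 5.2952e+02 -7.0000e-02  9.2100e+01] F [-1.2 -0.3  8.7] M [-0.04  0.2   0.03] g0.113 q6 -1.481
0.24 t12.93 p [ 5.2958e+02 -9.0000e-02  9.2070e+01] F [ 0.1 -0.5  8.8] M [-0.    0.13 -0.  ] g0.119 q6 -1.361
0.36 t13.20 p [ 5.2967e+02 -1.2000e-01  9.2070e+01] F [ 0.1 -0.9  8.8] M [-0.06  0.12  0.29] g0.116 q6 -1.242
```

View pics/s5.png

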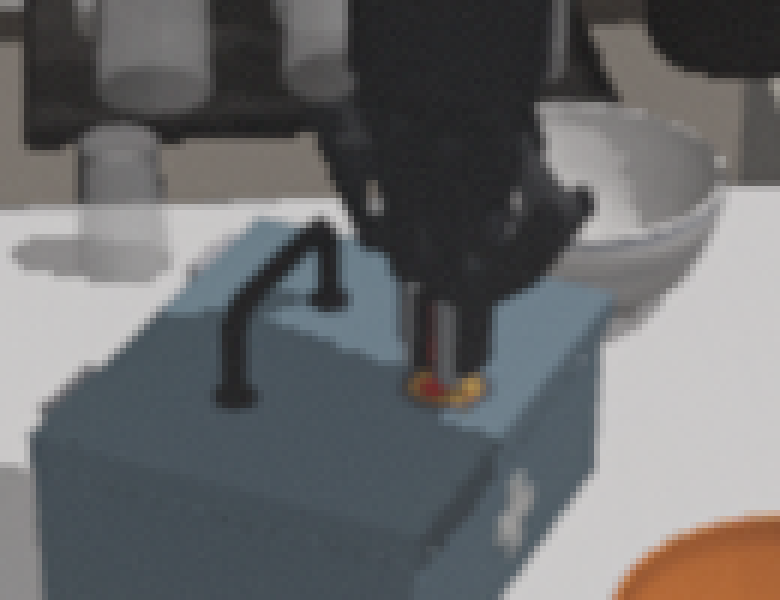

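Run:
```python
from h import *
y0=-np.pi/2+np.radians(1.75);z=.0905
for a in(.40,.44):
    manip.line_to((.5294,0,z),attitude=Q(y0-a));o=st(a)
```

```text
0.4 t13.50 p [ 5.2977e+02 -1.4000e-01  9.2080e+01] F [-1.1 -0.8  9.9] M [-0.09  0.39  0.44] g0.121 q6 -1.202
0.44 t13.75 p [5.3027e+02 1.5000e-01 9.2020e+01] F [0.  0.1 8.3] M [0.09 0.07 0.13] g0.113 q6 -1.161
```

Torque climbed to 0.44 N m and then dropped at about 0.4 rad. That is a hard stop followed by the head slipping, so red is the wrong key. I'll turn it back to 0 until I feel the stop, then draw it out.

Run:
```python
from h import *
y0=-np.pi/2+np.radians(1.75);z=.0915
for a in(.25,.1,0,-.06,-.12,-.18,-.24):
    manip.line_to((.5294,0,z),attitude=Q(y0-a));o=st(a)
    if o["ft_torque"][2]<-.12:break
a+=.05
manip.line_to((.5294,0,z),attitude=Q(y0-a))
im,d=optics.capture("side");cv2.imwrite("pics/s6.png",im[190:240,310:375,::-1].repeat(10,0).repeat(10,1))
im,d=optics.capture("top");cv2.imwrite("pics/t6.png",im[190:240,280:345,::-1].repeat(10,0).repeat(10,1))
for z in(.097,.104):
    manip.line_to((.5294,0,z),feed=.04);o=st(z)
    if o["contact_force"][2]<-8:break
```

```text
0.25 t14.09 p [5.2983e+02 6.0000e-02 9.2090e+01] F [ 0.3 -0.5  5.2] M [ 0.09 -0.12 -0.03] g0.115 q6 -1.349
0.1 t14.39 p [5.2967e+02 1.0000e-01 9.2060e+01] F [ 0.  -0.   6.3] M [ 0.06 -0.02 -0.04] g0.120 q6 -1.499
0 t14.64 p [5.2955e+02 9.0000e-02 9.2070e+01] F [-0.3  0.8  6.2] M [ 0.14  0.05 -0.12] g0.120 q6 -1.599
-0.06 t14.89 p [5.2945e+02 9.0000e-02 9.2050e+01] F [0.2 0.7 6.4] M [ 0.16  0.09 -0.27] g0.112 q6 -1.658
0.097 t15.53 p [5.2944e+02 1.0000e-02 9.7240e+01] F [0.9 0.4 2.4] M [ 0.11 -0.23 -0.07] g0.115 q6 -1.610
0.104 t15.85 p [ 5.2917e+02 -7.0000e-02  1.0412e+02] F [ 1.   0.  -0.6] M [-0.   -0.32 -0.01] g0.115 q6 -1.611
```

View pics/s6.png

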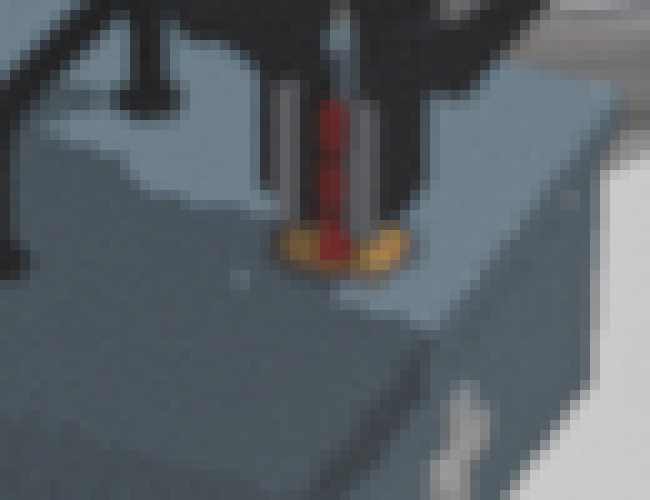

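The key draws out cleanly with no residual force. It goes in the bowl, then I fetch yellow.

Run:
```python
from h import *
manip.line_to((.5293,0,.155),feed=.15);st("out")
manip.move_ptp((.572,-.231,.14),Q(-np.pi/2))
manip.line_to((.572,-.231,.061),feed=.12);st("bowl")
manip.gripper_open();st()
manip.line_to((.572,-.231,.16),feed=.2)
y=-np.pi/2+np.radians(4.9)
manip.move_ptp((.552,.232,.16),Q(y));st()
im,d=optics.capture("side");cv2.imwrite("pics/s7.png",im[140:310,250:450,::-1].repeat(4,0).repeat(4,1)[:600])
im,d=optics.capture("top");cv2.imwrite("pics/t7.png",im[160:240,355:445,::-1].repeat(6,0).repeat(6,1))
```

```text
out t16.34 p [528.62  -0.   154.5 ] F [ 0.1 -0.4 -1.4] M [0.01 0.01 0.03] g0.117 q6 -1.611
bowl t18.08 p [ 572.76 -230.73   61.86] F [-0.4 -0.5  0.2] M [ 0.02 -0.01  0.02] g0.115 q6 -1.955
 t18.80 p [ 571.95 -231.     60.96] F [-0.  -0.7 -0.4] M [ 0.01  0.03 -0.  ] g0.996 q6 -1.955
 t21.13 p [552.44 230.92 159.88] F [ 1.  -0.5  0.3] M [ 0.01 -0.    0.07] g0.999 q6 -1.259
```

View pics/s7.png

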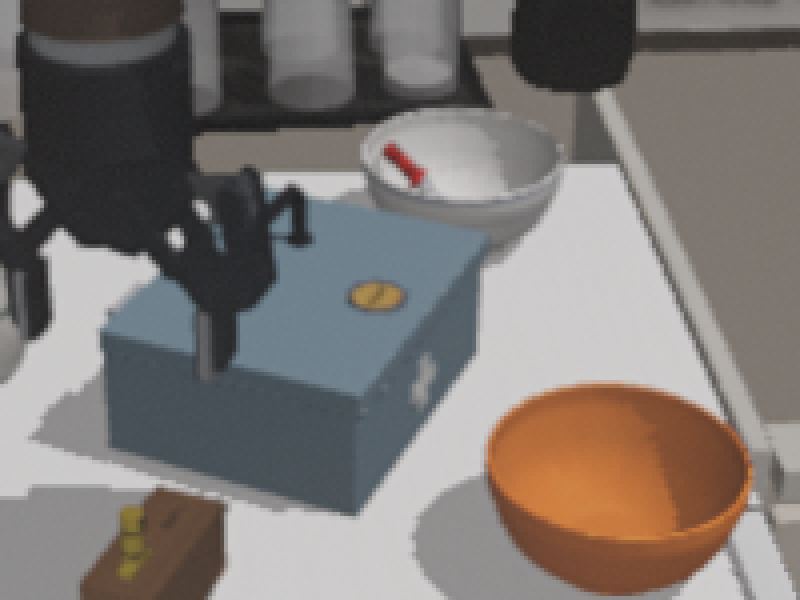

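View pics/t7.png

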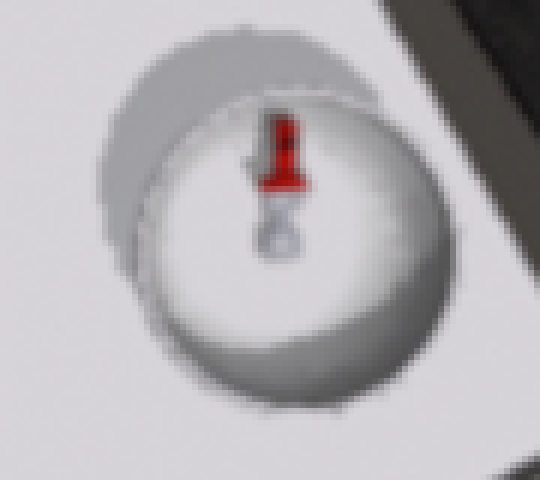

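The red key lies in the bowl, leaning on the back wall at (282,190) in the top crop. The plug slot is back along the box's y. Now yellow.

Run:
```python
from h import *
manip.line_to((.5525,.232,.053),feed=.15);st()
manip.grasp(90);st("grasp")
manip.line_to((.5525,.232,.15),feed=.15);st("lift")
y=-np.pi/2+np.radians(1.75)
manip.move_ptp((.5293,0,.15),Q(y));manip.line_to((.5293,0,.136),feed=.08);st("hover")
im,d=optics.capture("side");cv2.imwrite("pics/s8.png",im[150:250,270:400,::-1].repeat(6,0).repeat(6,1))
z=.136
while z>.1:
    z-=.002 if z>.124 else .006
    manip.line_to((.5293,0,z),feed=.05);o=st()
    if o["contact_force"][2]>5 or np.linalg.norm(o["contact_force"][:2])>12:break
```

```text
t22.10 p [553.3  232.16  53.88] F [0.4 1.  0.7] M [ 0.04 -0.03  0.01] g0.994 q6 -1.259
grasp t22.79 p [552.72 232.12  53.46] F [-0.4  0.2  3.2] M [-0.02  0.16  0.03] g0.107 q6 -1.259
lift t23.59 p [551.74 231.69 148.87] F [-0.1 -0.1 -0.9] M [ 0.   -0.02 -0.02] g0.106 q6 -1.259
hover t24.84 p [528.96   1.25 135.28] F [-0.4  0.4  0.6] M [0.03 0.01 0.03] g0.108 q6 -1.601
 t25.14 p [5.2941e+02 1.6000e-01 1.3412e+02] F [ 0.9 -0.5  0.7] M [-0.01  0.04  0.03] g0.108 q6 -1.601
 t25.39 p [ 5.2918e+02 -8.0000e-02  1.3194e+02] F [ 0.9 -0.6 -0.7] M [ 0.01 -0.01 -0.01] g0.106 q6 -1.601
 t25.64 p [ 5.2914e+02 -6.0000e-02  1.2981e+02] F [ 0.6  0.5 -0.2] M [-0.    0.03 -0.02] g0.102 q6 -1.601
 t25.89 p [5.2919e+02 1.0000e-02 1.2781e+02] F [-0.3 -0.  -0.2] M [ 0.01 -0.03  0.02] g0.113 q6 -1.601
 t26.14 p [529.16  -0.   125.82] F [-0.3  0.3  0. ] M [0.01 0.04 0.01] g0.105 q6 -1.601
 t26.39 p [ 5.2919e+02 -1.0000e-02  1.2383e+02] F [-0.2  1.3 -0.3] M [ 0.02 -0.02 -0.03] g0.106 q6 -1.601
 t26.66 p [528.97   0.   117.45] F [ 0.4  0.3 -1.2] M [-0.02  0.    0.04] g0.108 q6 -1.601
 t26.93 p [ 5.2905e+02 -1.0000e-02  1.1154e+02] F [-0.4 -0.3 -0.8] M [-0.04  0.   -0.  ] g0.106 q6 -1.601
 t27.19 p [529.12   0.   105.58] F [-0.2  0.4 -0.7] M [0.02 0.03 0.01] g0.108 q6 -1.601
 t27.46 p [529.11  -0.    99.57] F [-0.2  0.2 -0.1] M [ 0.    0.01 -0.01] g0.107 q6 -1.601
```

View pics/s8.png

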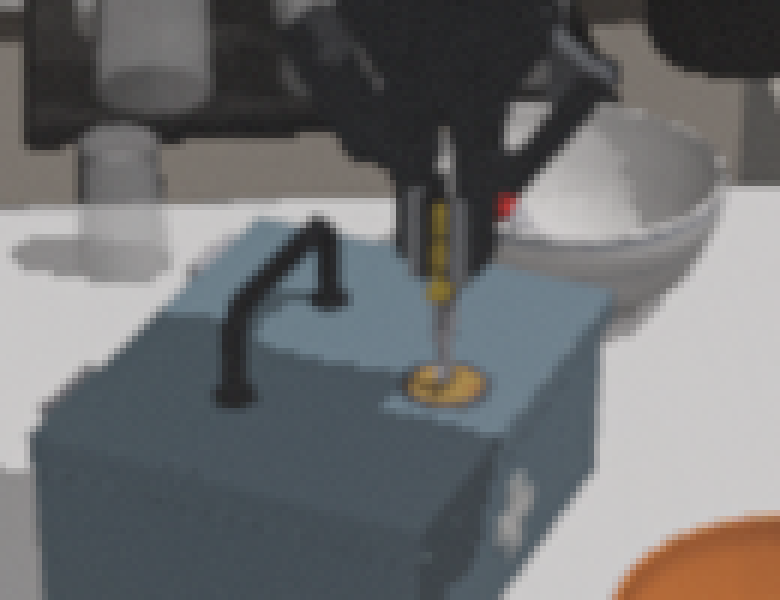

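The yellow key, at (440,370), went straight in without force. Next I seat it and turn it.

Run:
```python
from h import *
x=.5295
for z in(.095,.0925,.0915,.0905):
    manip.line_to((x,0,z),feed=.05);o=st()
    if o["contact_force"][2]>6:break
y0=-np.pi/2+np.radians(1.75)
for a in(.15,.3,.4,.5,.65,.8,.95,1.1,1.25,1.4,1.5,1.57,1.63,1.68):
    manip.line_to((x,0,z),attitude=Q(y0-a));o=st(a)
    if abs(o["ft_torque"][2])>.3 or np.linalg.norm(o["contact_force"][:2])>15:break
im,d=optics.capture("side");cv2.imwrite("pics/s9.png",im[150:250,270:400,::-1].repeat(6,0).repeat(6,1))
```

```text
t27.71 p [5.2942e+02 3.0000e-02 9.4640e+01] F [-1.9  0.4 -1.6] M [ 0.06 -0.03 -0.09] g0.107 q6 -1.601
 t27.96 p [529.69  -0.    92.54] F [ 0.  -0.1 -1. ] M [-0.02  0.03 -0.03] g0.108 q6 -1.601
 t28.21 p [5.2986e+02 1.0000e-02 9.2300e+01] F [-1.5 -0.1  5.4] M [ 0.02  0.35 -0.04] g0.103 q6 -1.601
 t28.46 p [5.3005e+02 3.0000e-02 9.2180e+01] F [-2.9 -0.5 10.6] M [-0.05  0.69 -0.  ] g0.106 q6 -1.601
0.15 t28.76 p [5.2977e+02 1.1000e-01 9.2200e+01] F [-3.7  0.8 11.2] M [0.04 0.86 0.06] g0.111 q6 -1.451
0.3 t29.06 p [5.2986e+02 1.0000e-01 9.2170e+01] F [-4.   1.1 10.4] M [0.05 0.81 0.04] g0.106 q6 -1.301
0.4 t29.31 p [5.3001e+02 1.2000e-01 9.2210e+01] F [-3.6 -0.  10.6] M [ 0.08  0.77 -0.03] g0.109 q6 -1.201
0.5 t29.56 p [5.301e+02 8.000e-02 9.221e+01] F [-2.3 -0.1  9.7] M [0.04 0.67 0.03] g0.106 q6 -1.101
0.65 t29.86 p [5.3026e+02 2.0000e-02 9.2210e+01] F [-4.1  0.6  9.3] M [ 0.08  0.56 -0.  ] g0.106 q6 -0.951
0.8 t30.16 p [ 5.304e+02 -4.000e-02  9.220e+01] F [-2.1 -0.8 10.9] M [-0.03  0.55  0.01] g0.106 q6 -0.801
0.95 t30.46 p [ 5.306e+02 -1.000e-01  9.221e+01] F [-1.8 -0.3  9.4] M [-0.1   0.41  0.01] g0.106 q6 -0.651
1.1 t30.76 p [ 5.3074e+02 -2.3000e-01  9.2220e+01] F [-2.1 -0.8  8.7] M [-0.1   0.31  0.02] g0.110 q6 -0.501
1.25 t31.06 p [ 5.309e+02 -3.800e-01  9.224e+01] F [-1.5 -0.7  9.3] M [-0.21  0.29 -0.01] g0.108 q6 -0.351
1.4 t31.36 p [530.97  -0.55  92.23] F [-0.5 -1.2  9.1] M [-0.29  0.23  0.07] g0.107 q6 -0.201
1.5 t31.61 p [531.03  -0.68  92.24] F [-0.6 -2.8  8. ] M [-0.39  0.2   0.01] g0.113 q6 -0.101
1.57 t31.86 p [531.06  -0.77  92.23] F [-1.6 -2.2  7.5] M [-0.38  0.2   0.02] g0.108 q6 -0.031
1.63 t32.11 p [531.1   -0.87  92.27] F [-0.3 -2.7  8.6] M [-0.47  0.22  0.01] g0.105 q6 0.029
1.68 t32.36 p [531.09  -0.91  92.23] F [-0.8 -3.4  7.6] M [-0.53  0.21  0.04] g0.106 q6 0.079
```

View pics/s9.png

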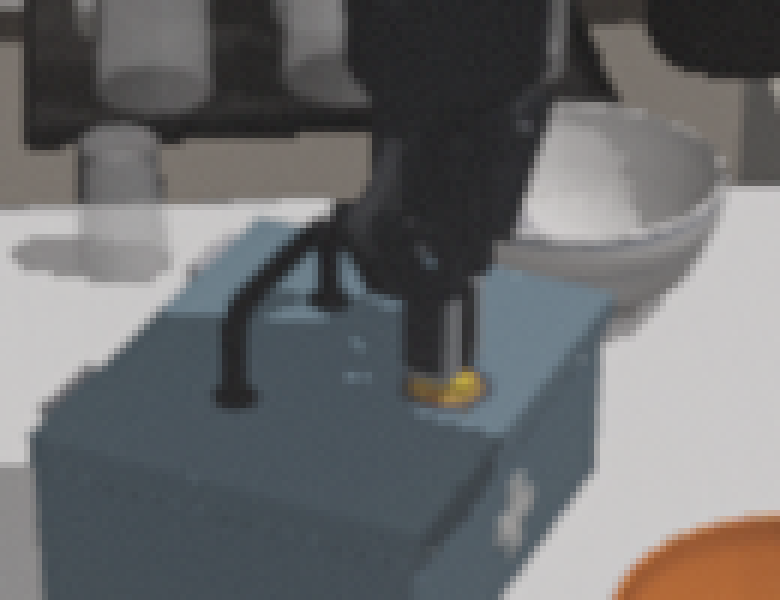

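Run:
```python
from h import *
y0=-np.pi/2+np.radians(1.75);x,z=.5302,.0908
for a in(1.73,1.78,1.83):
    manip.line_to((x,-.0005,z),attitude=Q(y0-a));o=st(a)
    if abs(o["ft_torque"][2])>.2:break
manip.pause(.15)
im,d=optics.capture("side");cv2.imwrite("pics/s10.png",im[190:240,310:375,::-1].repeat(10,0).repeat(10,1))
im,d=optics.capture("top");cv2.imwrite("pics/t10.png",im[190:240,280:345,::-1].repeat(10,0).repeat(10,1))
```

```text
1.73 t32.66 p [531.16  -1.02  92.23] F [-1.4 -1.6  7.6] M [-0.27  0.38  0.14] g0.108 q6 0.127
1.78 t32.91 p [531.25  -1.01  92.26] F [-0.6 -0.9  7.6] M [-0.3   0.34  0.27] g0.105 q6 0.177
```

View pics/s10.png

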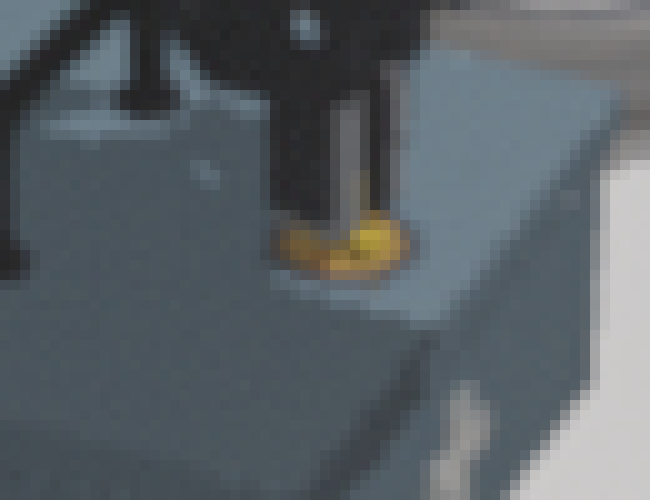

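The end stop is felt at 1.78 commanded, about 1.57 plus play, and the collar at (375,240) points along the box's x. I'll ease off and draw the key out.

Run:
```python
from h import *
y0=-np.pi/2+np.radians(1.75)
a=1.70;manip.line_to((.5305,-.0007,.0918),attitude=Q(y0-a));st()
for z in(.096,.103,.113,.125):
    manip.line_to((.5305,-.0007,z),feed=.05);o=st(z)
    if o["contact_force"][2]<-10:break
```

```text
t33.41 p [531.13  -0.95  92.35] F [-0.  -1.3  4.3] M [-0.19  0.02  0.08] g0.108 q6 0.099
0.096 t33.66 p [530.22  -0.97  95.95] F [-0.7 -1.5  1.5] M [-0.4   0.18  0.1 ] g0.109 q6 0.098
0.103 t33.95 p [530.12  -0.91 103.2 ] F [-1.5 -2.2  1.6] M [-0.6   0.42  0.12] g0.106 q6 0.097
0.113 t34.30 p [ 5.3146e+02 -5.1000e-01  1.1385e+02] F [-0.1 -0.8 -0.1] M [-0.28 -0.06  0.03] g0.103 q6 0.097
0.125 t34.69 p [530.99  -0.57 125.59] F [ 0.  -1.1 -1.1] M [-0.25 -0.04  0.02] g0.108 q6 0.097
```

Run:
```python
from h import *
manip.line_to((.5305,-.0007,.155),feed=.15);st("out")
manip.move_ptp((.564,-.231,.14),Q(-np.pi-.1))
manip.line_to((.564,-.231,.066),feed=.12);st("bowl")
manip.gripper_open();st()
manip.line_to((.564,-.231,.17),feed=.2)
y=-np.pi/2+np.radians(1.75)
manip.move_ptp((.44,-.05,.24),Q(y));st()
im,d=optics.capture("side");cv2.imwrite("pics/s11.png",im[140:260,250:450,::-1].repeat(4,0).repeat(4,1))
im,d=optics.capture("top");cv2.imwrite("pics/t11.png",im[150:240,265:445,::-1].repeat(4,0).repeat(4,1))
C=optics.calibration("top");T=C["T"]
for n in("red_key","yellow_key","lid_handle"):
    print(n,[(round(x["p"],2),np.round((T@np.r_[x["centre"],1])[:3],4).tolist()) for x in tip_of("top",n)])
```

```text
out t35.04 p [ 5.3108e+02 -4.3000e-01  1.5533e+02] F [-0.2  0.5 -0.6] M [ 0.03 -0.01 -0.01] g0.104 q6 0.097
bowl t36.73 p [ 564.74 -230.66   66.82] F [0.  0.5 0.3] M [ 0.    0.05 -0.01] g0.104 q6 -0.289
 t37.46 p [ 563.99 -230.99   65.97] F [-0.6  0.4 -0.7] M [ 0.03 -0.01 -0.01] g0.996 q6 -0.289
 t39.41 p [439.88 -50.13 239.15] F [ 0.6 -0.1 -0.2] M [ 0.   -0.03 -0.  ] g1.001 q6 -1.714
red_key [(0.6, [0.6012, -0.233, 0.0339])]
yellow_key [(0.49, [0.5626, -0.2301, 0.048])]
lid_handle [(0.57, [0.694, 0.2169, -0.004])]
```

View pics/s11.png

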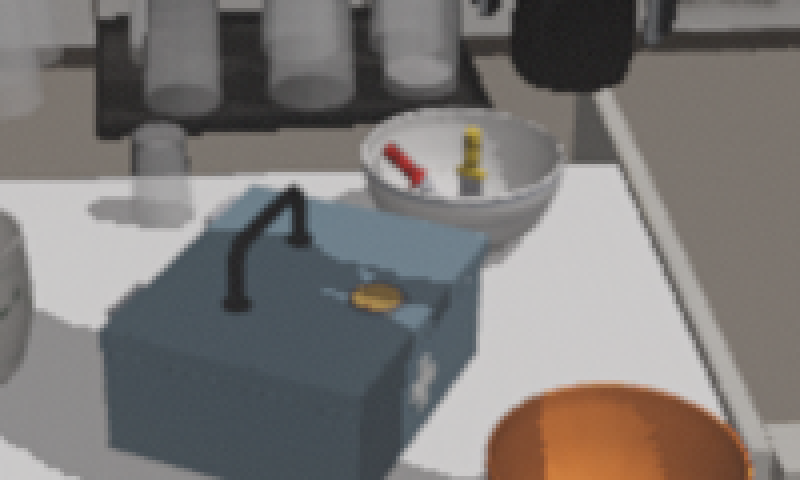

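View pics/t11.png

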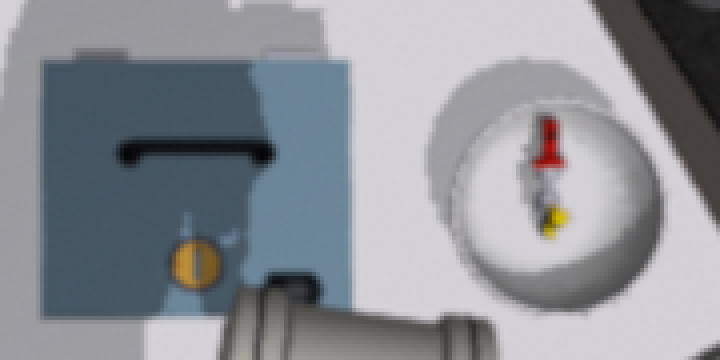

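Both keys are in the bowl (red at (548,145), yellow at (555,220) in the top crop), the slot lies along x (unlocked), and the bowl hasn't moved. Next is the lid: check the arc path first, then grip the handle.

```bash
cat >> h.py <<'E'
YB=np.radians(1.75);ex=np.array([np.cos(YB),np.sin(YB),0]);ez=np.array([0,0,1.])
HINGE=np.array([.530,0,0])+.132*ex+[0,0,.081]
def lidpose(th,psi,H=HINGE,back=0):
    f=np.arctan2(41,62)+th;h=H+.0743*(-np.cos(f)*ex+np.sin(f)*ez)
    rot=R.from_euler('z',YB)*R.from_euler('y',psi)*R.from_euler('z',-np.pi/2)*R.from_quat([1,0,0,0])
    tz=rot.apply([0,0,1]);return h+(.019-back)*tz,rot.as_quat()
E
python3 - <<'E'
from h import *
for t in(0,20,40,50,60,65):
    for p in(15,20,25,30):
        if t in(0,) and p>15: continue
        a,q=lidpose(np.radians(t),np.radians(p if t else 0));b,_=lidpose(np.radians(t),np.radians(p if t else 0),back=.09)
        j=kin.ik(a,q);k=kin.ik(b,q);print(t,p,a.round(3),None if j is None else np.round(j,2),k is not None)
E
```

```text
0 15 [0.6   0.002 0.103] [ 0.    0.52  0.07  1.12  0.   -1.6 ] True
20 15 [0.613 0.003 0.122] [ 0.01  0.75  0.5   1.58 -0.01 -1.59] True
20 20 [0.611 0.002 0.123] [ 0.01  0.83  0.63  1.72 -0.01 -1.59] True
20 25 [0.61  0.002 0.123] [ 0.01  0.92  0.77  1.86 -0.01 -1.59] False
20 30 [0.608 0.002 0.124] [ 0.01  1.02  0.94  2.01 -0.01 -1.59] False
40 15 [0.636 0.003 0.134] [ 0.01  0.8   0.63  1.66 -0.01 -1.59] True
40 20 [0.634 0.003 0.134] [ 0.01  0.89  0.77  1.81 -0.01 -1.59] False
40 25 [0.633 0.003 0.135] [ 0.01  0.99  0.95  1.96 -0.01 -1.59] False
40 30 [0.631 0.003 0.136] [ 0.01  1.12  1.17  2.15 -0.01 -1.59] False
50 15 [0.649 0.004 0.136] [ 0.01  0.83  0.69  1.7  -0.01 -1.59] True
50 20 [0.647 0.004 0.137] [ 0.01  0.93  0.86  1.85 -0.01 -1.59] False
50 25 [0.645 0.004 0.138] [ 0.01  1.04  1.06  2.02 -0.01 -1.59] False
50 30 [0.644 0.003 0.138] None False
60 15 [0.662 0.004 0.137] [ 0.01  0.87  0.77  1.73 -0.01 -1.59] True
60 20 [0.66  0.004 0.137] [ 0.01  0.97  0.95  1.89 -0.01 -1.59] False
60 25 [0.658 0.004 0.138] [ 0.01  1.1   1.19  2.09 -0.01 -1.59] False
60 30 [0.657 0.004 0.139] None False
65 15 [0.668 0.004 0.136] [ 0.01  0.89  0.8   1.75 -0.01 -1.59] False
65 20 [0.666 0.004 0.137] [ 0.01  0.99  0.99  1.92 -0.01 -1.59] False
65 25 [0.665 0.004 0.137] None False
65 30 [0.663 0.004 0.138] None False
```

Run:
```python
from h import *
rad=np.radians
a,q=lidpose(0,0,back=.06);manip.move_ptp(a,q);st("above")
a,q=lidpose(0,0);manip.line_to(a,feed=.12);st("at")
manip.grasp(50);st("grip")
im,d=optics.capture("side");cv2.imwrite("pics/s12.png",im[130:250,250:410,::-1].repeat(5,0).repeat(5,1))
for t in(3,7):
    a,q=lidpose(rad(t),rad(t*.375));manip.line_to(a,feed=.06,attitude=q);o=st(t)
    if np.linalg.norm(o["contact_force"])>45:break
im,d=optics.capture("side");cv2.imwrite("pics/s13.png",im[130:250,250:410,::-1].repeat(5,0).repeat(5,1))
```

```text
above t40.42 p [599.26   1.83 163.05] F [-0.7 -0.2 -0.2] M [ 0.02  0.02 -0.01] g0.997 q6 -1.598
at t41.08 p [600.35   1.81 104.35] F [1.3 0.1 0.8] M [-0.06  0.03  0.02] g1.004 q6 -1.598
grip t41.77 p [599.42   2.15 103.15] F [-3.4  0.9  3.2] M [-0.01  0.64 -0.02] g0.100 q6 -1.598
3 t42.07 p [599.65   2.18 104.18] F [-4.  -0.7 -4. ] M [-0.02  0.92 -0.04] g0.096 q6 -1.597
7 t42.32 p [601.39   2.22 107.42] F [-5.9  0.1 -7.9] M [-0.05  1.21 -0.  ] g0.094 q6 -1.597
```

View pics/s13.png

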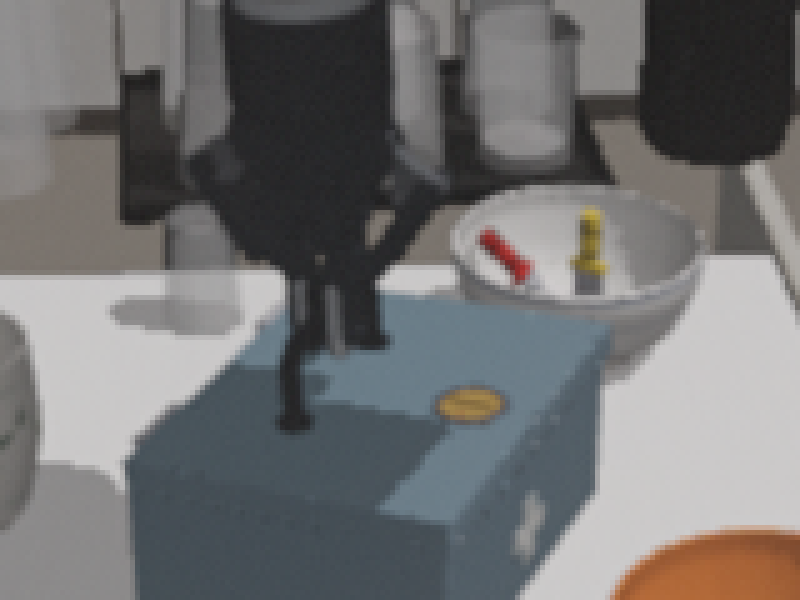

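The handle is gripped at (310,330), forces stay below 10 N, and both keys still sit in the bowl. I'll continue the arc to 40 degrees.

Run:
```python
from h import *
rad=np.radians
for t in(12,17,22,27,32,37,41):
    a,q=lidpose(rad(t),rad(t*.375));manip.line_to(a,feed=.06,attitude=q);o=st(t)
    if np.linalg.norm(o["contact_force"])>45:break
im,d=optics.capture("side");cv2.imwrite("pics/s14.png",im[100:250,220:420,::-1].repeat(4,0).repeat(4,1))
```

```text
12 t42.62 p [604.17   2.31 111.7 ] F [-9.  -0.3 -7.8] M [-0.06  1.59 -0.  ] g0.096 q6 -1.596
17 t42.87 p [607.28   2.41 115.93] F [-11.5  -0.3  -8.4] M [-0.02  2.1  -0.02] g0.093 q6 -1.596
22 t43.12 p [610.97   2.51 119.95] F [-14.6  -0.8  -6.5] M [-0.13  2.62  0.02] g0.093 q6 -1.595
27 t43.37 p [615.53   2.64 124.23] F [-17.4  -1.1  -5.5] M [-0.13  3.   -0.02] g0.092 q6 -1.594
32 t43.62 p [620.76   2.81 128.23] F [-17.2   0.3  -1.1] M [-0.11  3.36  0.03] g0.094 q6 -1.594
37 t43.87 p [626.52   2.98 131.77] F [-17.5  -1.    1. ] M [-0.05  3.54  0.02] g0.093 q6 -1.593
41 t44.12 p [631.79   3.13 134.4 ] F [-17.5  -0.7   4.5] M [-0.12  3.47  0.02] g0.098 q6 -1.593
```

View pics/s14.png

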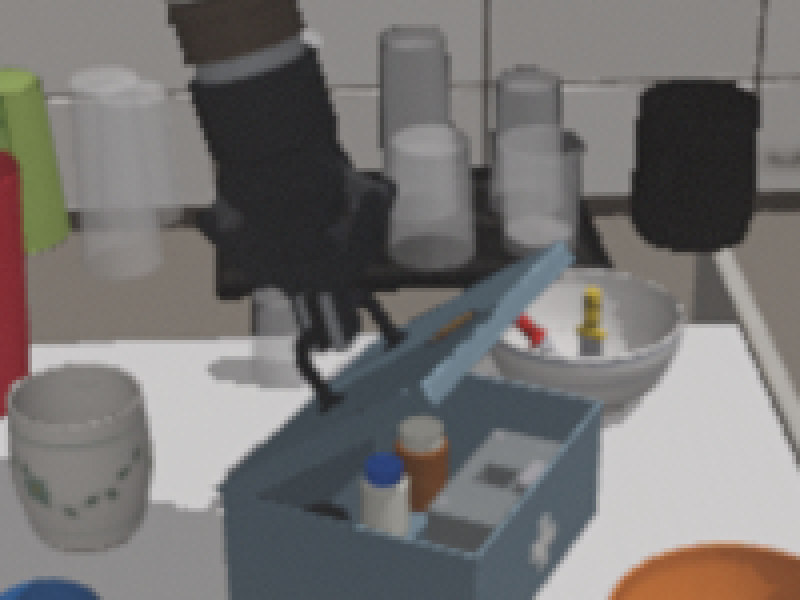

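The lid is well up, about 37° by the picture. I'll release here while the fingers still clear the lid, then push the bar on from the front with closed fingers.

Run:
```python
from h import *
rad=np.radians
a,q=lidpose(rad(39),rad(15));manip.line_to(a,feed=.06,attitude=q);st("back")
manip.gripper_open();st("open")
for b in(.09,.08,.07,.06):
    a,q=lidpose(rad(39),rad(15),back=b)
    try: manip.line_to(a,feed=.15);break
    except manip.Unreachable: print("unr",b)
st("retreat")
manip.grasp(40)
manip.move_ptp((.59,.002,.25),Q(-np.pi+YB));st("front")
im,d=optics.capture("side");cv2.imwrite("pics/s15.png",im[100:250,220:420,::-1].repeat(4,0).repeat(4,1));P=cloud("side",d);np.save("pics/P15.npy",P)
print("hinge",HINGE.round(4))
C=optics.calibration("side");print([(x["p"],(C["T"]@np.r_[x["centre"],1])[:3].round(4)) for x in tip_of("side","lid_handle")])
```

```text
back t44.42 p [631.95   3.14 134.35] F [-10.2  -0.4   2.3] M [-0.03  2.13 -0.04] g0.094 q6 -1.593
open t45.14 p [634.72   3.19 133.42] F [0.7 0.3 0.3] M [ 0.01 -0.22  0.03] g1.000 q6 -1.593
retreat t45.89 p [657.81   3.91 219.65] F [ 0.1  0.  -0.6] M [ 0.05 -0.26 -0.03] g0.997 q6 -1.592
front t48.05 p [590.22   2.01 250.02] F [-0.5  0.2  0.1] M [ 0.   -0.01 -0.02] g-0.002 q6 -0.028
hinge [0.6619 0.004  0.081 ]
[(0.67, array([0.6351, 0.0041, 0.1488]))]
```

View pics/s15.png

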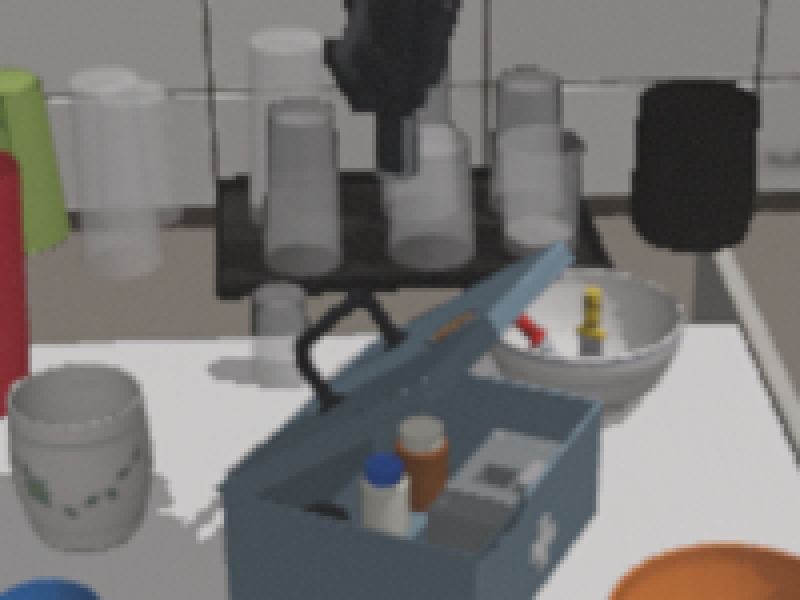

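Run:
```python
from h import *
manip.line_to((.616,.002,.25),feed=.2)
manip.line_to((.616,.002,.143),feed=.15);st("in")
for x in(.625,.633,.641,.648,.654,.659):
    manip.line_to((x,.003,.144),feed=.06);o=st(x)
    if np.linalg.norm(o["contact_force"])>38:break
im,d=optics.capture("side");cv2.imwrite("pics/s16.png",im[100:250,220:420,::-1].repeat(4,0).repeat(4,1))
```

```text
in t49.30 p [616.53   2.01 144.13] F [ 0.1 -0.4  0. ] M [ 0.   -0.02 -0.01] g-0.004 q6 -0.027
0.625 t49.60 p [623.05   2.59 145.61] F [-7.4 -1.4  5.4] M [-0.26  1.61 -0.01] g0.001 q6 -0.026
0.633 t49.88 p [629.65   2.78 145.84] F [-11.6  -1.4   7.4] M [-0.13  2.42  0.06] g0.001 q6 -0.026
0.641 t50.17 p [638.41   2.95 146.05] F [-10.1  -0.8   8.3] M [ 0.    2.09 -0.01] g-0.002 q6 -0.026
0.648 t50.43 p [645.96   3.02 146.08] F [-8.3  0.   5.9] M [-0.01  1.72  0.05] g0.000 q6 -0.026
0.654 t50.68 p [652.26   3.14 145.97] F [-7.8 -0.2  4.6] M [0.05 1.53 0.01] g-0.000 q6 -0.026
0.659 t50.93 p [657.22   3.25 145.7 ] F [-7.1  0.1  4.5] M [ 0.12  1.53 -0.05] g0.002 q6 -0.026
```

View pics/s16.png

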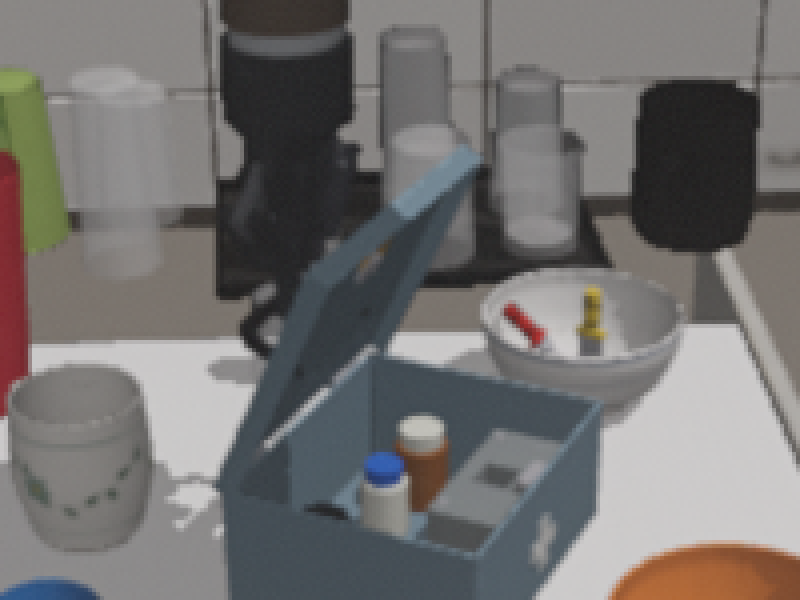

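The lid now stands at roughly 60–65°. I'll back off 4 mm, go straight up and check.

Run:
```python
from h import *
manip.line_to((.654,.003,.146),feed=.04);st("off")
manip.line_to((.654,.003,.30),feed=.15);st("up")
manip.move_ptp((.40,.0,.33),Q(-np.pi/2));st("clear")
im,d=optics.capture("side");cv2.imwrite("pics/s17.png",im[100:320,130:430,::-1].repeat(2,0).repeat(2,1));P=cloud("side",d)
# lid angle from depth: lid underside/top edge points
m=(d>0)&(P[...,2]>.11)&(P[...,2]<.25)&(P[...,0]>.55)&(P[...,0]<.67)&(abs(P[...,1]-.0)<.09)
q=P[m];print(m.sum(),"top",q[q[:,2].argmax()].round(3))
im,d=optics.capture("top");cv2.imwrite("pics/t17.png",im[90:240,215:445,::-1].repeat(3,0).repeat(3,1));P=cloud("top",d)
m=(d>0)&(P[...,2]>.12)&(P[...,2]<.26)&(P[...,0]>.55)&(P[...,0]<.70)&(abs(P[...,1]-.0)<.09)
q=P[m];print(m.sum(),"top",q[q[:,2].argmax()].round(3))
T=optics.calibration("top")["T"]
for n in("red_key","yellow_key","bowl","cup","mug","small_glass"):
    print(n,[(round(x["p"],2),np.round((T@np.r_[x["centre"],1])[:3],4).tolist()) for x in tip_of("top",n)])
T=optics.calibration("side")["T"]
for n in("red_key","yellow_key","bowl"):
    print(n,[(round(x["p"],2),np.round((T@np.r_[x["centre"],1])[:3],4).tolist()) for x in tip_of("side",n)])
```

```text
off t51.27 p [654.87   2.97 147.29] F [ 0.8 -1.1 -0. ] M [ 0.02 -0.02  0.01] g0.001 q6 -0.026
up t52.44 p [653.66   3.   298.91] F [-0.1 -0.5  0.5] M [-0.01 -0.03  0.08] g-0.001 q6 -0.026
clear t53.83 p [4.0038e+02 2.0000e-02 3.2988e+02] F [-0.3 -0.6  0.4] M [-0.   -0.   -0.01] g-0.003 q6 -1.570
896 top [0.591 0.056 0.234]
1918 top [ 0.594 -0.02   0.238]
red_key [(0.61, [0.6019, -0.2338, 0.0349])]
yellow_key [(0.56, [0.5639, -0.227, 0.0485]), (0.2, [0.776, -0.1616, 0.0002])]
bowl [(0.79, [0.5704, -0.2323, -0.0023])]
cup [(0.65, [0.6927, 0.2191, -0.0031])]
mug [(0.79, [0.7853, 0.0518, -0.0028]), (0.51, [0.5656, -0.2287, 0.0474])]
small_glass [(0.63, [0.7759, -0.1609, -0.001])]
red_key [(0.62, [0.6022, -0.2296, 0.0321])]
yellow_key [(0.59, [0.5599, -0.231, 0.0503])]
bowl [(0.87, [0.5729, -0.2316, -0.0037]), (0.78, [0.3597, 0.0575, -0.0023])]
```

View pics/s17.png

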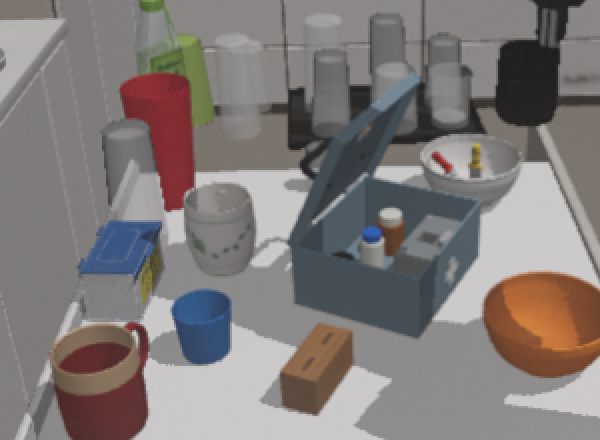

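View pics/t17.png

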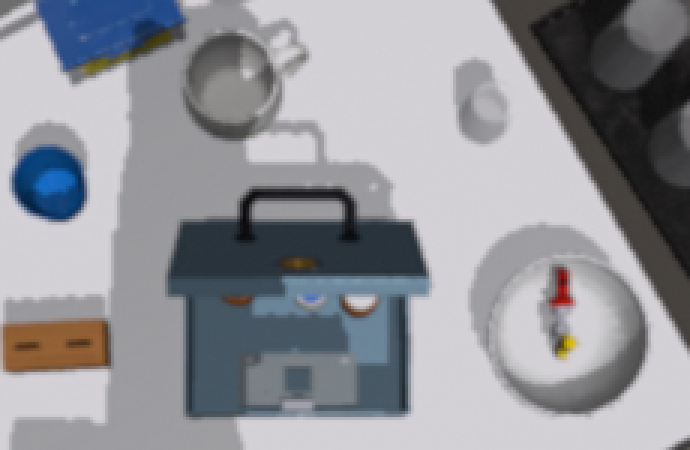

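The lid stands at about 65°, the bystanders are unmoved, and both keys are in the bowl. The robot is clear of everything, so I'm handing in.

Run:
```python
from h import *
print(workorder.hand_in());st()
```

```text
the job is handed in; nothing more can be done
None
the job is handed in; nothing more can be done
```

The box is unlocked, its lid stands open at about 65°, and both keys are in the white bowl. I handed the job in at about 54–55 s of the 72 s allowed; it reports no verdict.

- **Keys:** I tried red first. It stopped hard at about 0.4 rad commanded, with torque rising to 0.44 N m and then slipping, so I turned it back, drew it out and put it in the bowl. Yellow turned the lock through the full quarter turn to its stop, and I drew it out and put it in the bowl too.
- **Lid:** I gripped the handle and lifted to about 37°. I let go there so the opening fingers would not hit the lid, then pushed the bar the rest of the way with closed fingers.

**Last checks:**
- **Bowl and keys:** The two cameras put the red key about 30 mm and the yellow about 10 mm from the bowl's axis, with their origins about 33 and 49 mm up. The yellow key stands nearly upright in the bowl rather than lying against the wall. It stayed that way in every picture since its release.
- **Bystanders:** In the final top view the bowl, cup, mug and glass are within about 3 mm of where they were first seen, which is within the detector's error.
- **Lock and lid:** The plug was in the unlocked position when I last saw its slot, before lifting the lid. The 65° is from depth; the push position gave about 63°.
- **Robot:** The arm stands clear, touching nothing.

No check failed. The two cameras disagreed by about 2 mm on the lock and key positions; averaging them was good enough for both insertions.

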